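# Seat the pill dispenser's carousel

## Robot

A 6-joint arm with a two-finger parallel gripper is mounted at the origin on the work surface. World frame = base frame: x ahead of the robot, y to its left, z up, the work surface at z = 0. Lengths are in m, angles in rad, forces in N, time in s.
With the tool pointing down it reaches from about 0.375 to 0.9 m from the base axis. Payload 3.1 kg.
Tool frame: the origin (TCP) lies on the centre line of the jaws, within the pads' length; the fingertips stand robot.nose_length ahead of it and the grasp point (between the pads) lies 6 mm ahead of it (robot.nose_length is the distance from the TCP to the fingertips, in m); z points along the fingers, y is the line along which they close (so a half turn about z gives the same grasp; the last joint's range is limited). The gripper opens to 87 mm and grips with 3 to 60 N. Pads are 19 mm wide; open, the fingers measure 117 mm over their backs; the gripper's body (75 mm by 190 mm) begins 51 mm behind the grasp point.
Start: joints at [-1.506, 0.527, 1.433, -0, 1.181, -0.178], TCP at [0.151, -0.606, 0.248] pointing down, gripper open.
Joint ranges: [-3.08, 3.08], [-0.75, 2.2], [0.22, 2.44], [-1.43, 4.57], [0, 2.65], [-2.85, 2.85]. Speed limits (rad/s): [2.79, 2.79, 3.14, 3.14, 3.14, 3.14].

## Interface

Orientations are given as a unit quaternion [x, y, z, w].
In Python, from rig import robot gives the robot as it stands.
- The arm moves only by the shell command python3 -m crank 'ROWS' [FORCE]. ROWS is JSON, one flat list of numbers, 7 for each row, row after row: the shift along the tool's x, y, z in mm, then the turn, a rotation vector about the tool's x, y, z in degrees, then the closure in counts, from 0 (fully open) to 255 (shut). In form: [x, y, z, ax, ay, az, fingers, x, y, z, ax, ay, az, fingers, ...]. A call has exactly 5 rows; each row is the pose to reach, as a shift and turn from the pose commanded when the call began, along the tool's axes at that moment; what a row does not reach only later rows make up. A row lasts 1/12 s, in which the tool goes at most 41.7 mm and 7.16 degrees, less where a joint would pass 70% of its speed; a pose out of reach is approached as far as the arm can. A call with a gripper value outside its range is refused whole. The fingers move at their own pace and stop on an object; FORCE is the grip in N (left out, the last holds). Time passes only in rows, so rows that repeat a pose let the fingers close, or fill a call up. It gives the time, the measured TCP pose, the force, the opening and the grip force at its end, in the units of the state.
- robot.get_obs(): the state, without advancing time (a new reading comes with each control period).
- robot.camera(name): name is "scene" or "top"; returns a dict with "pixels" (384x512x3 uint8, red, green, blue), "intrinsics" (3x3 intrinsics, pixels), "k1" (the pictures are not rectified: a ray, as slopes to the right and down, at radius r is drawn at 1 + k1 r^2 times it, then the intrinsics apply), "extrinsics" (4x4, takes a point from camera to world coordinates). Camera axes: x right, y down, z forward; pixel columns grow to the right and rows downward; lengths in m; the calibration is good to about 2 mm. A picture is of the moment at which its call begins. There is no depth.
- robot.hand_in(): hands the job in; it is judged then, once.
The state is a dict: "time": time; "q": joint angles; "joint_velocities": joint speeds; "joint_torque": joint torques, N m; "position": TCP position; "tool_rot": TCP orientation; "ft_force": force on the tool from outside, world axes, zero at the start; "moment": the same for the moment, N m; "grip_width": finger opening in m; "grip_force": force on a finger pad.
Only numpy, scipy, OpenCV 4.12 (cv2) and the standard library are available. Lean on these libraries where they do the work, as an engineer would, in place of code of your own. Each camera call takes 0.05 s, during which the arm holds its last target. There are 200 camera calls.

## Task

The teal carousel of the weekly pill dispenser stands proud of its base, because the notch in its rim is not over the orange drive pin. Push the carousel round with a fingertip against its dividers until the notch meets the pin, then press it down until it is fully home, and take the hand away. Do not lift the carousel, and leave everything else on the cabinet where it is.

Things in the scene. Friction and masses are not known exactly. Their poses are not given: they have to be found in the camera images.
- dispenser: White round pill dispenser base, fixed, 210 mm diameter, rim top 44 mm above the cabinet top; a round well (172 mm diameter) open above holds the teal carousel. Origin: centre of its underside, on the carousel's axis. Its -x axis points to its low front pod with display (reaching 129 mm from the axis, 36 mm high). An orange mark on the rim on that side shows where the pin stands.
- pin (a point): Tip of the fixed upright orange drive pin in the well: 8 mm diameter with a tapered nose, 79 mm from the axis. Its tip lies 29 mm above the cabinet top.
- notch (a point): The one notch in the edge of the teal carousel's bottom flange: open outwards, 13 mm wide, 7 mm deep. This point is in its mid width, 79 mm from the axis, on the flange's underside: straight above the pin's tip when lined up. The carousel turns either way without end, against slight friction (about 1 N of push at 50 mm from the axis), and stays where it is left.
- hub_top (a point): Centre of the flat top (36 mm across) of the carousel's round hub, on its axis; here it is pressed down. It is 56 mm above the cabinet top at the start and 48 mm when the carousel is home. The carousel is 160 mm in diameter.
- pocket (a point): Middle of the floor of the pocket at the notch, 47 mm from the axis, marked with an orange stripe that points at the notch. There are seven equal such pockets round the hub, open above, 23 to 70 mm from the axis, parted by radial dividers 2.5 mm thick at 1/14, 3/14.. of a turn from the notch. Floors lie 23 mm below the hub's top, tops of dividers and outer wall 4 mm below it.
- tray (a joint): How far the carousel's hub is pushed down on its snug spindle, m: 0 at the start, 0.008 fully home, negative if lifted. It takes a push of about 4 N to slide and stays where it is left. With the notch off the pin it stops on the pin at about 0.001; pressed harder it only cocks over the pin and comes back up to about 0.003 when let go.
- lid: Pale grey round lid of the dispenser lying flat, 208 mm diameter, 22 mm high; origin: centre of its underside. Leave alone.
- organiser: Walnut remote organiser, fixed, 75 x 122 x 105 mm high, three slots side by side along its y; origin: centre of its underside.
- remote_a: Black remote, 46 x 20 x 175 mm, standing in an outer slot of the organiser; origin: centre of its lower end. Leave alone.
- remote_b: Black remote, 46 x 20 x 160 mm, standing in the other outer slot; origin: centre of its lower end. Leave alone.
- torch: Yellow torch lying on its side, 180 mm long (its x axis, lens at +x), 50 mm wide and high; origin: under its middle on the cabinet top. Leave alone.
- coaster: Stainless steel coaster, 100 mm diameter, 5 mm thick; origin: centre of its underside. Leave alone.
- tin: White closed screw-top tin, 72 mm diameter, 52 mm high; origin: centre of its underside. Leave alone.

How it is judged:
By the outcome, as a careful person would: the job done as asked, in the order asked, and still so for the second after the job is handed in, with the robot touching nothing.
It also fails if it takes over 48 s, if anything falls off the work surface, if the arm or the gripper's body presses on something with over 40 N, if the wrist force passes 120 N, or if a joint passes its speed limit or range.

## Working session

There is one attempt and no reset: what is moved stays moved. The work goes in short steps, Python scripts to look and compute and a shell command to move; the robot and the scene stay as the last step left them, time stands still between calls to the robot, and variables do not carry over. Pictures are saved under pics/ and viewed, at most 11 in all, crops included, and the job is handed in when it is done.

```bash
ls; mkdir -p pics
python3 - <<'E'
from rig import robot
import cv2
print(robot.get_obs(), robot.nose_length)
for n in("scene","top"):
    c=robot.camera(n); cv2.imwrite(f"pics/{n}0.png",c["pixels"][:,:,::-1]); print(n,c["intrinsics"],c["k1"],c["extrinsics"])
E
```

```text
pics
{'time': 0.0, 'q': array([-1.50549762e+00,  5.28466773e-01,  1.43389312e+00, -1.96978304e-06,
        1.18136008e+00, -1.78521079e-01]), 'joint_velocities': array([-4.16258561e-04, -4.28374973e-04,  2.95442706e-04, -3.73368939e-04,
        1.25526899e-03,  2.00785769e-05]), 'joint_torque': array([ 1.16211584e-03, -4.40039527e+01, -1.76590222e+01,  6.32795342e-02,
        5.82122756e-02, -1.72785717e-04]), 'position': array([ 0.15085316, -0.60583555,  0.24657411]), 'tool_rot': array([ 9.92577581e-01,  1.21608449e-01,  5.92735367e-05, -1.06200630e-03]), 'ft_force': array([-0.2787093 , -0.13807324, -0.20578473]), 'moment': array([ 0.01834745,  0.00152505, -0.00349521]), 'grip_force': 0.0, 'grip_width': 0.08704209181741517} 0.025
scene [[488.81233098   0.         257.00050548]
 [  0.         488.81233098 197.84596945]
 [  0.           0.           1.        ]] -0.07005703179197602 [[ 3.52118724e-01  5.98802781e-01 -7.19338330e-01  1.71267974e+00]
 [ 9.35954963e-01 -2.24585002e-01  2.71200818e-01 -3.99813974e-01]
 [ 8.43203916e-04 -7.68763167e-01 -6.39533019e-01  1.03100621e+00]
 [ 0.00000000e+00  0.00000000e+00  0.00000000e+00  1.00000000e+00]]
top [[409.70221173   0.         260.19134378]
 [  0.         409.70221173 192.99388413]
 [  0.           0.           1.        ]] -0.04477065378768957 [[ 0.01347411 -0.99083864  0.13437723  0.43667622]
 [-0.99971732 -0.01598212 -0.01760269  0.02381232]
 [ 0.01958906 -0.13410206 -0.99077389  1.25441666]
 [ 0.          0.          0.          1.        ]]
```

View pics/scene0.png

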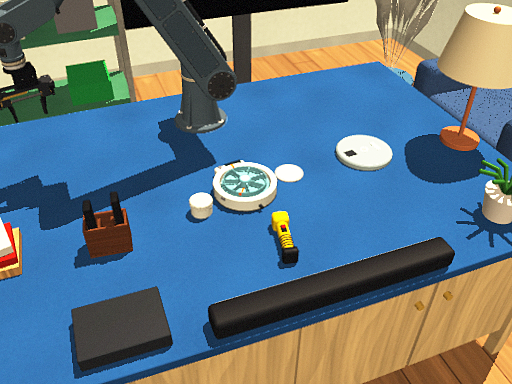

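View pics/top0.png

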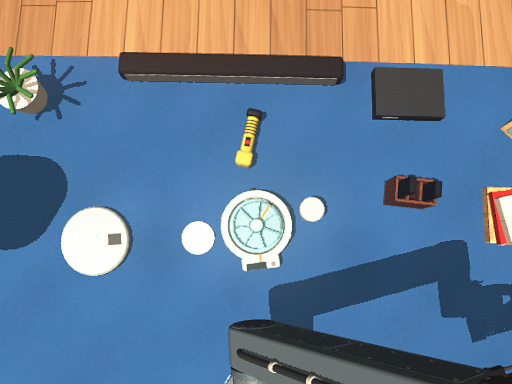

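The top view shows the dispenser at about (257,225) with its pod at (262,262), and the orange stripe at about (266,212). The tin is at (312,208) and the coaster at (198,238).

```bash
cat > h.py <<'E'
import numpy as np, cv2
from rig import robot
def cast(c,uv,z):
    K=c["intrinsics"];T=c["extrinsics"]
    p=cv2.undistortPoints(np.array(uv,float).reshape(-1,1,2),K,np.array([c["k1"],0,0,0.]))[:,0]  # cv2 model: x*(1+k1 r^2)
    d=np.c_[p,np.ones(len(p))]@T[:3,:3].T; o=T[:3,3]
    return o+d*((z-o[2])/d[:,2])[:,None]
def proj(c,P):
    T=np.linalg.inv(c["extrinsics"]);
    return cv2.projectPoints(np.array(P,float).reshape(-1,1,3),cv2.Rodrigues(T[:3,:3])[0],T[:3,3],c["intrinsics"],np.array([c["k1"],0,0,0.]))[0][:,0]
E
python3 - <<'E'
from h import *
for n,b in(("top",(215,180,305,280)),("scene",(185,145,310,220))):
    c=robot.camera(n); im=c["pixels"][:,:,::-1].copy(); x0,y0,x1,y1=b
    h=cv2.cvtColor(im,cv2.COLOR_BGR2HSV)
    def blobs(m,mn):
        m=m.astype(np.uint8); m[:y0]=0;m[y1:]=0;m[:,:x0]=0;m[:,x1:]=0
        k,l,s,ce=cv2.connectedComponentsWithStats(m); return m,[(s[i],ce[i].round(1)) for i in range(1,k) if s[i,4]>=mn]
    H,S,V=h[:,:,0],h[:,:,1],h[:,:,2]
    om,o=blobs((H>5)&(H<28)&(S>70)&(V>110),2); 
    print(n,"orange",[(a.tolist(),b.tolist(),cast(c,[b],.04)[0].round(4).tolist()) for a,b in o])
    # base outline: not blue cloth
    m,o=blobs(~((H>100)&(H<125)&(S>110)),200); 
    print("base",[(a.tolist(),b.tolist()) for a,b in o])
    tm,o=blobs((H>75)&(H<100)&(S>25)&(V>80),30); cs=cv2.findContours(tm,0,1)[0]; q=max(cs,key=cv2.contourArea); e=cv2.fitEllipse(cv2.convexHull(q)); print("teal",e,cast(c,[e[0]],.052),cast(c,[e[0]],.044))
    cv2.imwrite(f"pics/{n}1.png",cv2.resize(im[y0:y1,x0:x1],None,fx=6,fy=6,interpolation=cv2.INTER_CUBIC))
E
```

```text
top orange [([260, 205, 10, 14, 29], [264.5, 211.8], [0.5452, -0.0113, 0.04]), ([258, 253, 4, 9, 23], [259.9, 256.8], [0.4125, 0.0005, 0.04])]
base [([220, 188, 75, 84, 4637], [257.1, 228.1])]
teal ((255.82540893554688, 225.5431671142578), (54.337223052978516, 54.40534210205078), 41.017333984375) [[0.50329219 0.01394901 0.052     ]] [[0.50373541 0.01388339 0.044     ]]
scene orange [([230, 164, 4, 4, 9], [231.8, 165.3], [0.4033, 0.0009, 0.04]), ([215, 171, 2, 2, 2], [215.5, 171.5], [0.4178, -0.0622, 0.04]), ([264, 171, 7, 13, 16], [268.1, 177.0], [0.5091, 0.0935, 0.04]), ([220, 173, 5, 9, 11], [221.3, 177.0], [0.4541, -0.0529, 0.04]), ([281, 180, 2, 1, 2], [281.5, 180.0], [0.5399, 0.1291, 0.04]), ([285, 181, 8, 1, 8], [288.5, 181.0], [0.553, 0.1487, 0.04]), ([238, 187, 7, 9, 19], [241.1, 191.5], [0.5501, -0.0163, 0.04]), ([214, 188, 6, 12, 22], [216.1, 193.4], [0.5311, -0.0945, 0.04]), ([264, 188, 12, 19, 35], [271.6, 196.7], [0.609, 0.0659, 0.04]), ([221, 196, 2, 1, 2], [221.5, 196.0], [0.5497, -0.0822, 0.04]), ([224, 197, 2, 2, 2], [224.5, 197.5], [0.5602, -0.0755, 0.04]), ([228, 1
[... 646 characters left out ...]
1, 5], [239.0, 210.0], [0.6333, -0.0521, 0.04]), ([249, 210, 4, 1, 4], [250.5, 210.0], [0.6457, -0.0189, 0.04]), ([279, 211, 2, 1, 2], [279.5, 211.0], [0.6814, 0.0629, 0.04]), ([285, 211, 3, 4, 4], [286.2, 212.5], [0.695, 0.0794, 0.04]), ([272, 212, 2, 8, 12], [272.4, 216.2], [0.6959, 0.0335, 0.04]), ([203, 217, 2, 1, 2], [203.5, 217.0], [0.626, -0.1633, 0.04]), ([288, 216, 1, 4, 4], [288.0, 217.5], [0.718, 0.0755, 0.04])]
base [([212, 160, 92, 52, 3148], [250.1, 183.9]), ([189, 192, 24, 28, 551], [200.9, 205.1])]
teal ((244.7974395751953, 181.51068115234375), (30.08085060119629, 48.540584564208984), 89.13124084472656) [[0.51951384 0.00740867 0.052     ]] [[0.50976383 0.01073632 0.044     ]]
```

View pics/top1.png

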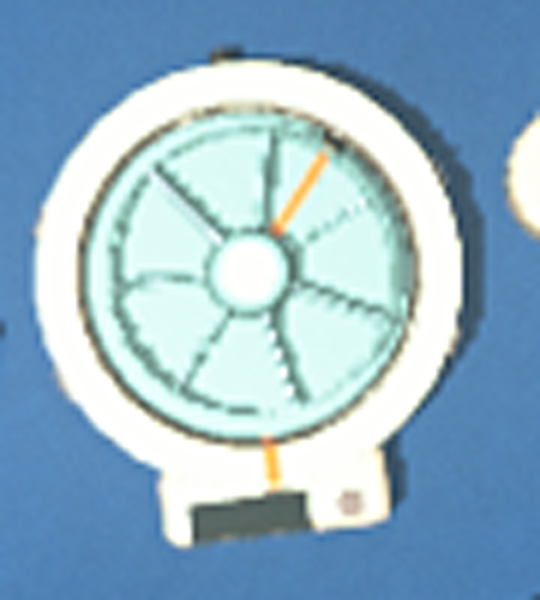

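View pics/scene1.png

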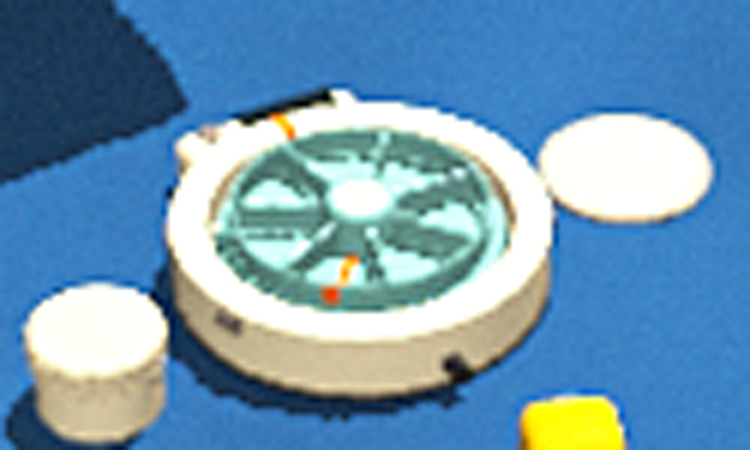

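Run:
```python
from h import *
C={n:robot.camera(n) for n in("top","scene")}
hub={}
for n,g in(("top",(256,225)),("scene",(245,178))):
    im=C[n]["pixels"]; h=cv2.cvtColor(im,cv2.COLOR_RGB2HSV)
    m=((h[:,:,1]<22)&(h[:,:,2]>200)).astype(np.uint8); k,l,s,ce=cv2.connectedComponentsWithStats(m,connectivity=4)
    i=l[g[1],g[0]]; hub[n]=ce[i]; print(n,s[i],ce[i],cast(C[n],[ce[i]],.056).round(4))
# triangulate
def P(c): return np.linalg.inv(c["extrinsics"])[:3]
def und(c,p): return cv2.undistortPoints(np.array(p,float).reshape(1,1,2),c["intrinsics"],np.array([c["k1"],0,0,0.])).reshape(2,1)
def tri(a,b):
    X=cv2.triangulatePoints(P(C["top"]),P(C["scene"]),und(C["top"],a),und(C["scene"],b)); return (X[:3]/X[3]).ravel()
print("hub",tri(hub["top"],hub["scene"]).round(4))
print("stripe",tri((264.5,211.8),(241.1,191.5)).round(4))
print("mark",tri((259.9,256.8),(231.8,165.3)).round(4))
# rim outline ellipse in top (excl. pod)
h=cv2.cvtColor(C["top"]["pixels"],cv2.COLOR_RGB2HSV); m=((h[:,:,1]<40)&(h[:,:,2]>200)).astype(np.uint8); k,l,s,ce=cv2.connectedComponentsWithStats(m)
i=l[194,257]; q=max(cv2.findContours((l==i).astype(np.uint8),0,1)[0],key=cv2.contourArea)[:,0]; W=cast(C["top"],q,.044)[:,:2]; W=W[W[:,0]>.45]
x=np.linalg.lstsq(np.c_[2*W,np.ones(len(W))],(W**2).sum(1),rcond=None)[0]; print("rim circle",x[:2],np.sqrt(x[2]+x[:2]@x[:2]))
f=lambda a,z:cast(C["top"],[((np.array(a)+.5)/6-.5)+[215,180]],z)[0]
c0=cast(C["top"],[hub["top"]],.056)[0]
for nm,a,z in(("mark",(268,440),.044),("mark2",(277,487),.044),("stripe in",(276,232),.033),("stripe out",(326,153),.033)):
    d=f(a,z)-c0; print(nm,d.round(4),np.degrees(np.arctan2(d[1],d[0])).round(1),np.hypot(*d[:2]).round(4))
```

```text
top [251 220  11  10  80] [255.975 224.7  ] [[0.5055 0.0136 0.056 ]]
scene [240 175  10   6  45] [244.6        177.37777778] [[0.5033 0.0125 0.056 ]]
hub [0.5052 0.0128 0.0573]
stripe [ 0.5451 -0.013   0.0353]
mark [ 0.4123 -0.0005  0.0465]
rim circle [0.5206611  0.01176172] 0.07737366089217654
mark [-0.0817 -0.0109 -0.012 ] -172.4 0.0824
mark2 [-0.1043 -0.0156 -0.012 ] -171.5 0.1055
stripe in [ 0.0208 -0.0137 -0.023 ] -33.4 0.0248
stripe out [ 0.0606 -0.0381 -0.023 ] -32.2 0.0716
```

Dispenser axis is at about (0.504, 0.013), the pin direction at −172° and the stripe at −33°. The carousel needs about −139° (clockwise). I'll start in the pocket at +70°, so first travel there with the fingers closed.

```bash
python3 -m crank '[26,-27.75,0,0,0,0,255, 52,-55.5,0,0,0,0,255, 78,-83.25,0,0,0,0,255, 104,-111,0,0,0,0,255, 130,-138.75,0,0,0,0,255]' 10
python3 -m crank '[26,-27.75,0,0,0,0,255, 52,-55.5,0,0,0,0,255, 78,-83.25,0,0,0,0,255, 104,-111,0,0,0,0,255, 130,-138.75,0,0,0,0,255]'
python3 -m crank '[26,-27.75,0,0,0,0,255, 52,-55.5,0,0,0,0,255, 78,-83.25,0,0,0,0,255, 104,-111,0,0,0,0,255, 130,-138.75,0,0,0,0,255]'
```

```text
time: 0.72
position: [0.244, -0.4389, 0.2475]
tool_rot: [0.993, 0.121, 0.0, 0.0]
ft_force: [1.2, -0.5, 0.2]
grip_width: 0.0616
grip_force: 0.0
time: 1.13
position: [0.3368, -0.2728, 0.2478]
tool_rot: [0.993, 0.121, 0.0, 0.0]
ft_force: [0.5, -0.3, -0.2]
grip_width: 0.0283
grip_force: 0.0
time: 1.55
position: [0.4295, -0.1067, 0.2478]
tool_rot: [0.993, 0.122, 0.0, 0.0]
ft_force: [-0.5, 0.3, -0.0]
grip_width: 0.0014
grip_force: 0.0
```

```bash
python3 -m crank '[26,-28,0,0,0,3,255, 52,-56,0,0,0,6,255, 78,-84,0,0,0,9,255, 104,-112,0,0,0,12,255, 129,-138,0,0,0,14,255]'
python3 -m crank '[0,0,35,0,0,0,255, 0,0,70,0,0,0,255, 0,0,105,0,0,0,255, 0,0,135,0,0,0,255, 0,0,150,0,0,0,255]'
python3 - <<'E'
from h import *
print(robot.get_obs()["position"],robot.get_obs()["ft_force"])
c=robot.camera("scene"); cv2.imwrite("pics/s2.png",cv2.resize(c["pixels"][110:220,185:310,::-1],None,fx=6,fy=5.4,interpolation=cv2.INTER_CUBIC))
E
```

```text
time: 1.97
position: [0.5214, 0.0588, 0.2477]
tool_rot: [1.0, -0.001, 0.0, -0.0]
ft_force: [-0.3, -1.1, -1.0]
grip_width: 0.0005
grip_force: 0.0
time: 2.38
position: [0.5188, 0.0571, 0.0943]
tool_rot: [1.0, -0.0, -0.003, -0.0]
ft_force: [0.1, -0.3, 0.1]
grip_width: 0.0006
grip_force: 0.0
[0.51875745 0.05706178 0.09428067] [ 0.08674586 -0.3438125   0.0629342 ]
```

View pics/s2.png

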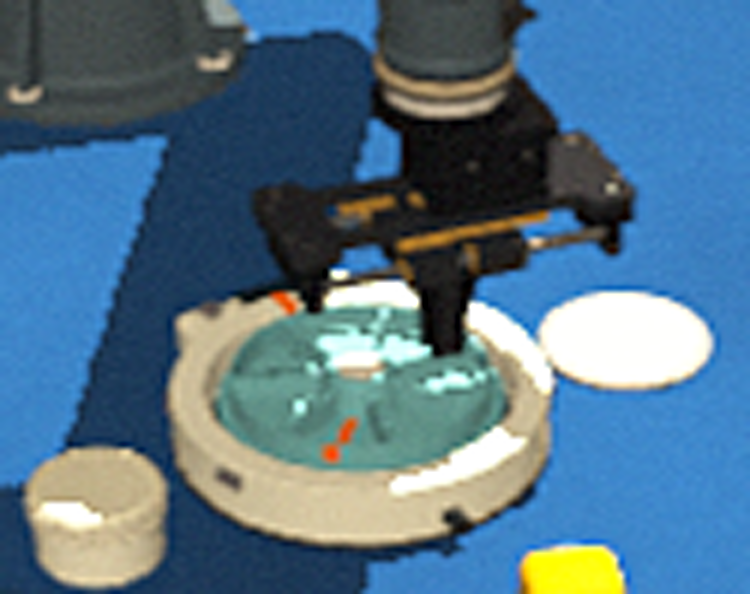

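The closed fingertip, at crop (447,350), hangs inside the +70° pocket. I'll go down into it, then push along an arc.

```bash
python3 -m crank '[0,0,10,0,0,0,255, 0,0,20,0,0,0,255, 0,0,27,0,0,0,255, 0,0,32,0,0,0,255, 0,0,32,0,0,0,255]'
python3 -m crank '[6.2,2.8,0,0,0,0,255, 11.9,6.4,0,0,0,0,255, 17,10.7,0,0,0,0,255, 21.5,15.6,0,0,0,0,255, 25.3,21.2,0,0,0,0,255]'
```

```text
time: 2.85
position: [0.5207, 0.0566, 0.0652]
tool_rot: [1.0, -0.0, -0.0, -0.0]
ft_force: [0.1, 1.0, -0.1]
grip_width: 0.0007
grip_force: 0.0
time: 3.27
position: [0.5471, 0.0349, 0.0659]
tool_rot: [1.0, -0.0, 0.001, 0.0]
ft_force: [-0.8, 0.9, 0.1]
grip_width: 0.0007
grip_force: 0.6
```

```bash
python3 -m crank '[2.9,6,0,0,0,0,255, 5,12.4,0,0,0,0,255, 6.1,19,0,0,0,0,255, 6.4,25.7,0,0,0,0,255, 5.7,32.3,0,0,0,0,255]'
python3 -m crank '[-1.6,6.5,0,0,0,0,255, -4.2,12.7,0,0,0,0,255, -7.5,18.5,0,0,0,0,255, -11.6,23.8,0,0,0,0,255, -16.4,28.5,0,0,0,0,255]'
python3 - <<'E'
from h import *
o=robot.get_obs();print(o["position"],o["ft_force"])
out=[]
for n,(x0,y0,x1,y1) in(("scene",(205,150,285,215)),("top",(215,180,305,280))):
    c=robot.camera(n); out.append(cv2.resize(c["pixels"][y0:y1,x0:x1,::-1],(400,400),interpolation=cv2.INTER_CUBIC))
cv2.imwrite("pics/s3.png",np.hstack(out))
E
```

```text
time: 3.68
position: [0.5521, 0.0024, 0.0656]
tool_rot: [1.0, -0.0, 0.0, -0.0]
ft_force: [-0.0, 0.8, 0.4]
grip_width: 0.0006
grip_force: 0.8
time: 4.1
position: [0.5354, -0.0262, 0.0657]
tool_rot: [1.0, -0.0, 0.001, 0.0]
ft_force: [-0.1, 0.8, -0.4]
grip_width: 0.0003
grip_force: 0.6
[ 0.53537499 -0.02616948  0.06570339] [-0.1026331   0.83604764 -0.44842152]
```

View pics/s3.png

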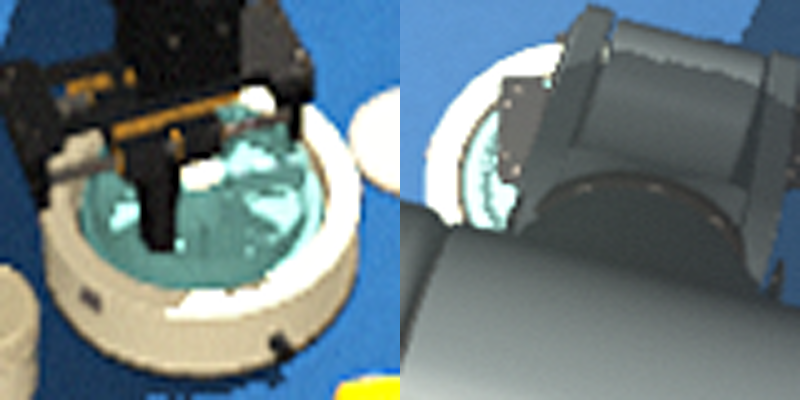

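The fingertip drags its divider clockwise as planned, with light force. I'll continue to φ=−74°, then lift and step aside to measure.

```bash
python3 -m crank '[-5.5,3.9,0,0,0,0,255, -11.4,7.1,0,0,0,0,255, -17.7,9.3,0,0,0,0,255, -17.7,9.3,0,0,0,0,255, -17.7,9.3,0,0,0,0,255]'
python3 -m crank '[-3,-2,0,0,0,0,255, -3,-2,-20,0,0,0,255, -3,-2,-50,0,0,0,255, -3,-2,-85,0,0,0,255, -3,-2,-100,0,0,0,255]'
python3 -m crank '[0,35,0,0,0,0,255, 0,70,0,0,0,0,255, 0,105,0,0,0,0,255, 0,140,0,0,0,0,255, 0,175,0,0,0,0,255]'
cat > look.py <<'E'
import sys
from h import *
z=float(sys.argv[2]) # floor height
c=robot.camera("top"); im=c["pixels"]; h=cv2.cvtColor(im,cv2.COLOR_RGB2HSV).astype(int)
m=((h[:,:,0]>3)&(h[:,:,0]<28)&(h[:,:,1]>70)&(h[:,:,2]>90)).astype(np.uint8); m[:190]=0;m[270:]=0;m[:,:220]=0;m[:,292:]=0
k,l,s,ce=cv2.connectedComponentsWithStats(m); print(robot.get_obs()["position"].round(4),robot.get_obs()["ft_force"].round(1))
c0=np.array([.5048,.0133])
for i in range(1,k):
    if s[i,4]<3: continue
    for zz in (z,.044):
        d=cast(c,[ce[i]],zz)[0,:2]-c0; print(s[i,4],ce[i].round(1),zz,d.round(4),np.degrees(np.arctan2(d[1],d[0])).round(2))
cv2.imwrite(sys.argv[1],cv2.resize(im[185:275,215:305,::-1],None,fx=6,fy=6,interpolation=cv2.INTER_CUBIC))
E
python3 look.py pics/t4.png .033
```

```text
time: 4.62
position: [0.5167, -0.0347, 0.0655]
tool_rot: [1.0, -0.0, -0.001, -0.0]
ft_force: [0.5, -0.1, -0.6]
grip_width: 0.0009
grip_force: 0.0
time: 5.03
position: [0.5159, -0.0327, 0.1687]
tool_rot: [1.0, 0.0, 0.002, 0.001]
ft_force: [0.3, -0.9, -0.6]
grip_width: 0.0003
grip_force: 0.0
time: 5.45
position: [0.5141, -0.2086, 0.1656]
tool_rot: [1.0, 0.0, -0.0, -0.0]
ft_force: [0.4, 0.7, 0.7]
grip_width: 0.0005
grip_force: 0.0
[ 0.5159 -0.2163  0.166 ] [ 3.1 -4.6  0.8]
22 [257.  240.5] 0.033 [-0.0446 -0.0038] -175.15
22 [257.  240.5] 0.044 [-0.0448 -0.0036] -175.34
```

View pics/t4.png

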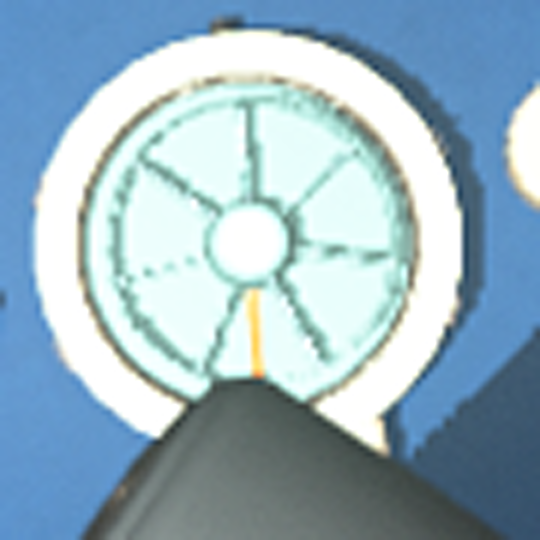

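The stripe is now at crop (256,335), about −175°. It looks a few degrees past the pin (−172°), and the arm hides the rim mark, so I'll move clear and measure both in one picture.

```bash
python3 -m crank '[0,35,0,0,0,0,255, 0,70,0,0,0,0,255, 0,105,-20,0,0,0,255, 0,140,-35,0,0,0,255, 0,140,-35,0,0,0,255]' | head -2
cat > fine.py <<'E'
from h import *
import sys
zf=float(sys.argv[1]); zh=zf+.023
ims=[]
for i in range(3): c=robot.camera("top"); ims.append(c["pixels"].astype(float))
im=np.mean(ims,0); h=cv2.cvtColor(im.astype(np.uint8),cv2.COLOR_RGB2HSV).astype(int)
sat=np.clip(np.minimum(im[:,:,0],im[:,:,1]*1.5)-im[:,:,2],0,None)  # orangeness
om=(h[:,:,0]>3)&(h[:,:,0]<28)&(h[:,:,1]>60)
m=om.astype(np.uint8); m[:190]=0;m[270:]=0;m[:,:220]=0;m[:,292:]=0
k,l,s,ce=cv2.connectedComponentsWithStats(m)
# rim outer circle from base/blue boundary on far half
w=((h[:,:,1]<60)&(h[:,:,2]>150)).astype(np.uint8); w[:180]=0;w[280:]=0;w[:,:215]=0;w[:,298:]=0
q=max(cv2.findContours(w,0,1)[0],key=cv2.contourArea)[:,0]; W=cast(c,cv2.convexHull(q.astype(np.int32))[:,0],.044)[:,:2]
sel=W[:,0]>.44; x=np.linalg.lstsq(np.c_[2*W,np.ones(len(W))][sel],(W**2).sum(1)[sel],rcond=None)[0]; print("rim",x[:2].round(4),np.sqrt(x[2]+x[:2]@x[:2]).round(4))
# hub
hm=((h[:,:,1]<22)&(h[:,:,2]>200)).astype(np.uint8); k2,l2,s2,c2=cv2.connectedComponentsWithStats(hm,connectivity=4); i=l2[225,256]; hub=cast(c,[c2[i]],zh)[0]; print("hub",s2[i,4],hub.round(4))
tm=((h[:,:,0]>75)&(h[:,:,0]<100)&(h[:,:,1]>25)&(h[:,:,2]>80)).astype(np.uint8); tm[:180]=0;tm[270:]=0;tm[:,:220]=0;tm[:,292:]=0
q=max(cv2.findContours(tm,0,1)[0],key=cv2.contourArea); e=cv2.fitEllipse(cv2.convexHull(q)); print("teal",cast(c,[e[0]],zh-.006)[0].round(4),np.round(e[1],1))
for i in range(1,k):
    if s[i,4]<6: continue
    ys,xs=np.nonzero(cv2.dilate((l==i).astype(np.uint8),np.ones((3,3)))); wt=sat[ys,xs]; wt=np.clip(wt-30,0,None)
    p=np.average(np.c_[xs,ys],axis=0,weights=wt); z=zf if p[1]<248 else .044
    for nm,c0 in(("hub",hub[:2]),("avg",np.array([.5046,.0133]))):
        d=cast(c,[p],z)[0,:2]-c0; print(s[i],p.round(2),nm,d.round(4),np.degrees(np.arctan2(d[1],d[0])).round(2))
    a=cv2.fitLine(cast(c,np.c_[xs,ys][wt>0],z)[:,:2].astype(np.float32),cv2.DIST_L2,0,.01,.01).ravel(); print(" line dir",np.degrees(np.arctan2(a[1],a[0])).round(1))
E
python3 fine.py .033
python3 look.py pics/t5.png .033
```

```text
time: 5.92
position: [0.5165, -0.3561, 0.204]
rim [0.505  0.0138] 0.1055
hub 81 [0.5056 0.0138 0.056 ]
teal [0.5034 0.0139 0.05  ] [54.3 54.4]
[256 233   3  17  31] [257.14 241.31] hub [-0.0478 -0.0046] -174.55
[256 233   3  17  31] [257.14 241.31] avg [-0.0469 -0.0041] -174.99
 line dir 6.4
[258 251   4  11  28] [259.68 255.89] hub [-0.0903 -0.0125] -172.15
[258 251   4  11  28] [259.68 255.89] avg [-0.0894 -0.012 ] -172.36
 line dir 9.8
[ 0.5137 -0.3459  0.1997] [-1.   0.9 -0.4]
27 [257.1 240.9] 0.033 [-0.0457 -0.004 ] -175.01
27 [257.1 240.9] 0.044 [-0.0459 -0.0039] -175.2
27 [259.6 256. ] 0.033 [-0.09   -0.0121] -172.37
27 [259.6 256. ] 0.044 [-0.0898 -0.0119] -172.48
```

View pics/t5.png

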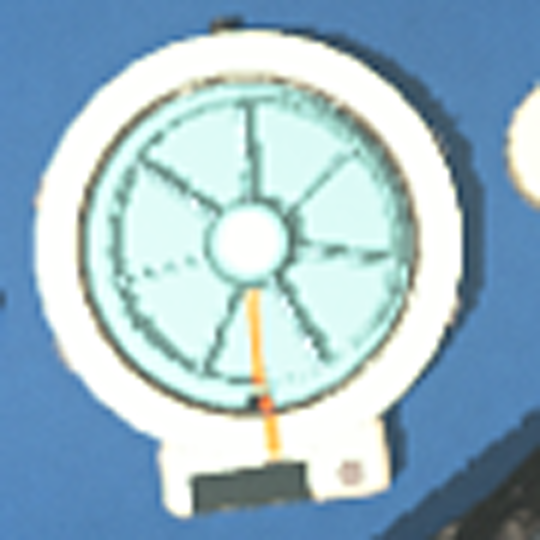

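Now the notch is visible. Its dark gap is at crop (248–262,401) with the orange pin showing at its right side (267,402), so the carousel is about 2.7° too far clockwise. I'll go back into the same pocket and nudge the other divider counter-clockwise.

```bash
python3 -m crank '[0,-35,0,0,0,0,255, 0,-70,0,0,0,0,255, 0,-105,0,0,0,0,255, 0,-140,10,0,0,0,255, 0,-175,30,0,0,0,255]' | head -2
python3 -m crank '[5.3,-35,0,0,0,0,255, 5.3,-70,10,0,0,0,255, 5.3,-105,30,0,0,0,255, 5.3,-135,50,0,0,0,255, 5.3,-139.6,60,0,0,0,255]' | head -2
python3 -m crank '[0,0,0,0,0,0,255, 0,0,20,0,0,0,255, 0,0,38,0,0,0,255, 0,0,45,0,0,0,255, 0,0,45,0,0,0,255]'
python3 -m crank '[0.8,-0.3,0,0,0,0,255, 1.6,-0.6,0,0,0,0,255, 2.4,-0.9,0,0,0,0,255, 3.2,-1.2,0,0,0,0,255, 4,-1.5,0,0,0,0,255]'
```

```text
time: 6.53
position: [0.5149, -0.1698, 0.1717]
time: 6.95
position: [0.5156, -0.0263, 0.1083]
time: 7.37
position: [0.519, -0.0334, 0.0645]
tool_rot: [1.0, -0.001, -0.001, -0.0]
ft_force: [-0.5, -0.5, 0.0]
grip_width: 0.0005
grip_force: 0.0
time: 7.78
position: [0.5244, -0.0317, 0.0662]
tool_rot: [1.0, -0.0, 0.001, 0.0]
ft_force: [0.3, 1.1, 0.4]
grip_width: 0.0001
grip_force: 0.0
```

```bash
python3 -m crank '[-2,0.7,0,0,0,0,255, -2,0.7,-20,0,0,0,255, -2,0.7,-50,0,0,0,255, -2,15,-85,0,0,0,255, -2,40,-110,0,0,0,255]' | head -2
python3 -m crank '[0,40,0,0,0,0,255, 0,80,0,0,0,0,255, 0,120,0,0,0,0,255, 0,160,0,0,0,0,255, 0,200,0,0,0,0,255]'|head -2
python3 fine.py .033
```

```text
time: 8.2
position: [0.5215, -0.07, 0.1776]
time: 8.62
position: [0.5212, -0.2732, 0.1759]
rim [0.505  0.0138] 0.1055
hub 82 [0.5054 0.0138 0.056 ]
teal [0.5034 0.0139 0.05  ] [54.3 54.4]
[256 233   3  17  31] [257.15 241.34] hub [-0.0477 -0.0046] -174.53
[256 233   3  17  31] [257.15 241.34] avg [-0.047  -0.0041] -174.99
 line dir 6.4
[258 251   4  11  28] [259.67 255.85] hub [-0.09   -0.0124] -172.15
[258 251   4  11  28] [259.67 255.85] avg [-0.0892 -0.012 ] -172.37
 line dir 9.8
```

Not moved yet, so the finger is thinner than thought. I'll go in again and step on in small pushes, checking for motion with scene-camera differences.

```bash
python3 -m crank '[1.7,-40,0,0,0,0,255, 1.7,-80,0,0,0,0,255, 1.7,-120,0,0,0,0,255, 1.7,-160,0,0,0,0,255, 1.7,-200,20,0,0,0,255]' | head -2
python3 -m crank '[0,-35,20,0,0,0,255, 0,-40.5,40,0,0,0,255, 0,-40.5,70,0,0,0,255, 0,-40.5,90,0,0,0,255, 0,-40.5,90,0,0,0,255]' | head -2
cat > d.py <<'E'
from h import *
import sys,os
I=np.mean([robot.camera("scene")["pixels"].astype(float) for _ in range(4)],0)
if os.path.exists("prev.npy"):
    D=np.abs(I-np.load("prev.npy")).mean(2)[160:206,215:280]
    # left part = pod side/-y, bottom = front
    print("diff cells\n",np.array([[D[r:r+8,q:q+9].mean() for q in range(0,63,9)] for r in range(0,40,8)]).round(1))
np.save("prev.npy",I); o=robot.get_obs(); print(o["position"].round(4),o["ft_force"].round(1))
E
python3 d.py
python3 -m crank '[0.3,-0.1,0,0,0,0,255, 0.6,-0.2,0,0,0,0,255, 0.9,-0.3,0,0,0,0,255, 1.2,-0.5,0,0,0,0,255, 1.2,-0.5,0,0,0,0,255]' | head -4
python3 d.py
python3 -m crank '[0.3,-0.1,0,0,0,0,255, 0.6,-0.2,0,0,0,0,255, 0.9,-0.4,0,0,0,0,255, 1.2,-0.5,0,0,0,0,255, 1.2,-0.5,0,0,0,0,255]' | head -4
python3 d.py
```

```text
time: 9.18
position: [0.5244, -0.0716, 0.1594]
time: 9.6
position: [0.52, -0.0312, 0.0638]
[ 0.5241 -0.0336  0.0681] [ 0.1 -0.3  0.5]
time: 10.22
position: [0.5251, -0.0335, 0.0674]
tool_rot: [1.0, -0.0, 0.0, 0.0]
ft_force: [-0.0, -0.1, -1.2]
diff cells
 [[ 6.2  4.8  5.   9.5  9.7  4.1  1.3]
 [ 8.2  4.8  6.2 11.   3.1  2.5  0.6]
 [ 3.5  4.7  5.7  8.1  2.6  1.   0.4]
 [ 1.3  6.3  3.6  1.5  1.   0.9  0.5]
 [ 1.4  1.3  4.1  4.   0.6  0.5  1.2]]
[ 0.5248 -0.0333  0.0669] [ 1.5 -0.4 -0.1]
time: 10.83
position: [0.5261, -0.0327, 0.0669]
tool_rot: [1.0, -0.0, 0.0, 0.0]
ft_force: [0.2, -0.5, 0.8]
diff cells
 [[ 7.9  6.4  7.2 16.2 14.1 12.   1.3]
 [13.   8.1 13.2 16.   5.   7.1  0.5]
 [ 5.4  9.2 10.7  7.2  2.6  1.1  0.4]
 [ 1.4  2.5  4.2  1.4  1.8  1.   0.5]
 [ 1.3  1.4  4.9  1.7  0.6  0.5  1.1]]
[ 0.526  -0.0328  0.0669] [0.5 0.2 0.5]
```

The right-front cells are quiet, so only the hand's shadow changed and there's no contact yet. Continue stepping.

```bash
python3 -m crank '[0.3,-0.1,0,0,0,0,255, 0.6,-0.2,0,0,0,0,255, 0.9,-0.4,0,0,0,0,255, 1.2,-0.5,0,0,0,0,255, 1.2,-0.5,0,0,0,0,255]' | head -4
python3 d.py
python3 -m crank '[0.3,-0.1,0,0,0,0,255, 0.6,-0.2,0,0,0,0,255, 0.9,-0.4,0,0,0,0,255, 1.2,-0.5,0,0,0,0,255, 1.2,-0.5,0,0,0,0,255]' | head -4
python3 d.py
```

```text
time: 11.45
position: [0.5273, -0.0323, 0.0669]
tool_rot: [1.0, -0.0, 0.0, 0.0]
ft_force: [-0.4, -0.1, 0.0]
diff cells
 [[ 7.2  5.9  5.7 10.7  6.6  8.5  1.4]
 [ 9.2  6.9  8.4 14.1  5.1  5.7  0.5]
 [ 4.6  6.   6.9  5.3  1.3  1.2  0.3]
 [ 1.5  7.5  5.2  1.5  1.2  0.9  0.5]
 [ 1.1  1.4  3.8  0.8  0.6  0.6  1.4]]
[ 0.5272 -0.0323  0.0669] [-0.2  0.3  0.8]
time: 12.07
position: [0.5282, -0.0318, 0.0669]
tool_rot: [1.0, -0.0, -0.0, 0.0]
ft_force: [-0.3, -0.7, 0.1]
diff cells
 [[ 6.5  4.6  5.  10.8 11.1  8.2  1.5]
 [10.4  8.4  8.8 12.3  7.5  6.6  0.5]
 [ 4.2  8.3  7.1  4.   1.7  2.3  0.5]
 [ 1.3  2.6  3.6  1.7  1.   0.9  0.5]
 [ 1.2  1.3  2.8  1.2  1.8  0.5  1.2]]
[ 0.5282 -0.0318  0.0669] [-1.2 -1.1  0.8]
```

```bash
for i in 1; do python3 -m crank '[0.3,-0.1,0,0,0,0,255, 0.6,-0.2,0,0,0,0,255, 0.9,-0.4,0,0,0,0,255, 1.2,-0.5,0,0,0,0,255, 1.2,-0.5,0,0,0,0,255]' | sed -n '2p;4p'
python3 d.py; done
python3 -m crank '[0.3,-0.1,0,0,0,0,255, 0.6,-0.2,0,0,0,0,255, 0.9,-0.4,0,0,0,0,255, 1.2,-0.6,0,0,0,0,255, 1.2,-0.6,0,0,0,0,255]' | sed -n '2p;4p'
python3 d.py
python3 - <<'E'
from h import *
cv2.imwrite("pics/s6.png",cv2.resize(robot.camera("scene")["pixels"][150:215,205:285,::-1],None,fx=7,fy=7,interpolation=cv2.INTER_CUBIC))
E
```

```text
position: [0.5295, -0.0312, 0.0669]
ft_force: [-0.5, -0.0, -0.7]
diff cells
 [[ 9.5  4.8  6.1 11.9  9.3  8.1  1.5]
 [11.5 11.9 13.1 11.8 15.   6.7  0.5]
 [ 5.5 12.7  6.9  5.9 17.   6.9  0.3]
 [ 1.3 17.6  9.6  3.1 18.2  8.1  0.6]
 [ 1.4  1.3  2.6  1.1  1.   0.5  1.3]]
[ 0.5295 -0.0312  0.0669] [-0.2 -0.1  0.6]
position: [0.5309, -0.0307, 0.0669]
ft_force: [-1.5, 0.0, 0.4]
diff cells
 [[ 9.5  5.7  5.  11.  13.3 14.   1.6]
 [11.9  9.6 10.3 18.7 18.5 10.8  0.6]
 [ 6.4 13.7  8.1  7.7 11.2 10.9  0.4]
 [ 1.4 11.   8.1  3.9 11.5  2.9  0.7]
 [ 1.4  1.3  2.8  0.9  3.   0.5  1.2]]
[ 0.5309 -0.0307  0.0669] [-0.8  0.8  0.2]
```

View pics/s6.png

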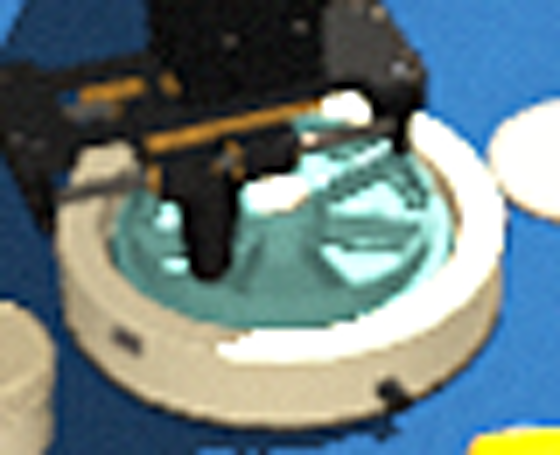

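The divider is now in contact and turning: the front cells changed in the last two steps, about 2–3° in total. I'll back off and measure.

```bash
python3 -m crank '[-3,1,0,0,0,0,255, -3,1,-20,0,0,0,255, -3,1,-50,0,0,0,255, -3,15,-85,0,0,0,255, -3,40,-110,0,0,0,255]' | sed -n 2p
python3 -m crank '[0,40,0,0,0,0,255, 0,80,0,0,0,0,255, 0,120,0,0,0,0,255, 0,160,0,0,0,0,255, 0,200,0,0,0,0,255]'|head -2
python3 fine.py .033; python3 look.py pics/t7.png .033 >/dev/null
```

```text
position: [0.5281, -0.0693, 0.1791]
time: 14.38
position: [0.5276, -0.2728, 0.1773]
rim [0.5053 0.0139] 0.1053
hub 83 [0.5053 0.0139 0.056 ]
teal [0.5034 0.014  0.05  ] [54.3 54.4]
[257 233   5  29  61] [258.75 247.77] hub [-0.0665 -0.0097] -171.69
[257 233   5  29  61] [258.75 247.77] avg [-0.0658 -0.0091] -172.11
 line dir 7.5
```

View pics/t7.png

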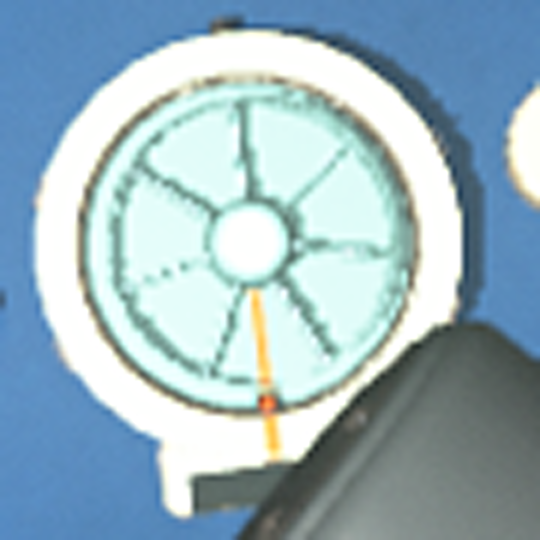

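Stripe, pin at (267,402) and rim mark at (274,440) are now in line, with the pin central in the notch. A quick numeric check follows, then press the hub.

Run:
```python
from h import *
c=robot.camera("top"); im=c["pixels"].astype(float)
w=np.clip(np.minimum(im[:,:,0],im[:,:,1]*1.5)-im[:,:,2]-30,0,None)
for r0,r1,z in((234,246,.033),(250,254,.030),(256,261,.044)):
    ys,xs=np.mgrid[r0:r1,252:266]; ww=w[r0:r1,252:266]; p=np.array([(xs*ww).sum(),(ys*ww).sum()])/ww.sum()
    d=cast(c,[p],z)[0,:2]-[.5050,.0137]; print(p.round(2),d.round(4),np.degrees(np.arctan2(d[1],d[0])).round(2))
print(robot.get_obs()["position"].round(4))
```

```text
[257.8  239.66] [-0.0424 -0.0064] -171.44
[259.14 251.85] [-0.0782 -0.0109] -172.06
[259.96 257.76] [-0.0952 -0.0133] -172.05
[ 0.5271 -0.2704  0.1766]
```

Aligned within about 0.6°, against a tolerance of ±1.8°. Move over the hub.

```bash
python3 -m crank '[-4,-40,0,0,0,0,255, -8,-80,0,0,0,0,255, -12,-120,0,0,0,0,255, -16,-160,0,0,0,0,255, -20,-200,0,0,0,0,255]' | sed -n 2p
python3 -m crank '[-2,-35,0,0,0,0,255, -2,-70,10,0,0,0,255, -2,-84,35,0,0,0,255, -2,-84,65,0,0,0,255, -2,-84,75,0,0,0,255]' | sed -n 2p
python3 -m crank '[0,0,3,0,0,0,255, 0,0,6,0,0,0,255, 0,0,9,0,0,0,255, 0,0,12,0,0,0,255, 0,0,12,0,0,0,255]'
```

```text
position: [0.5064, -0.0671, 0.177]
position: [0.5028, 0.0167, 0.0996]
time: 15.88
position: [0.5063, 0.0128, 0.0903]
tool_rot: [1.0, -0.001, 0.001, 0.0]
ft_force: [-0.5, 0.3, -0.2]
grip_width: 0.0
grip_force: 0.0
```

```bash
python3 -m crank '[0,0,2,0,0,0,255, 0,0,4,0,0,0,255, 0,0,6,0,0,0,255, 0,0,8,0,0,0,255, 0,0,9,0,0,0,255]'|sed -n '2p;4p'
python3 -m crank '[0,0,0.5,0,0,0,255, 0,0,1,0,0,0,255, 0,0,1.5,0,0,0,255, 0,0,2,0,0,0,255, 0,0,3,0,0,0,255]'|sed -n '2p;4p'
python3 -m crank '[0,0,0.5,0,0,0,255, 0,0,1,0,0,0,255, 0,0,1.5,0,0,0,255, 0,0,2,0,0,0,255, 0,0,2,0,0,0,255]'|sed -n '2p;4p'
```

```text
position: [0.5059, 0.0132, 0.0809]
ft_force: [-0.7, -0.5, 4.8]
position: [0.5059, 0.0133, 0.0781]
ft_force: [0.0, -1.0, 4.5]
position: [0.5059, 0.0133, 0.0758]
ft_force: [-1.1, -1.5, 3.7]
```

Sliding at about 4 N and already 5 mm down, so the pin has entered the notch. Press on to the stop.

```bash
python3 -m crank '[0,0,0.5,0,0,0,255, 0,0,1,0,0,0,255, 0,0,1.5,0,0,0,255, 0,0,2,0,0,0,255, 0,0,2,0,0,0,255]'|sed -n '2p;4p'
python3 -m crank '[0,0,0.3,0,0,0,255, 0,0,0.6,0,0,0,255, 0,0,0.9,0,0,0,255, 0,0,1.2,0,0,0,255, 0,0,1.2,0,0,0,255]'|sed -n '2p;4p'
python3 -m crank '[0,0,0.2,0,0,0,255, 0,0,0.4,0,0,0,255, 0,0,0.6,0,0,0,255, 0,0,0.6,0,0,0,255, 0,0,0.6,0,0,0,255]'|sed -n '2p;4p'
```

```text
position: [0.5059, 0.0133, 0.0738]
ft_force: [-0.6, -0.9, 3.5]
position: [0.5059, 0.0133, 0.0733]
ft_force: [-1.6, -1.6, 9.1]
position: [0.506, 0.0133, 0.0733]
ft_force: [-2.5, -0.5, 14.3]
```

```bash
python3 -m crank '[0,0,0.5,0,0,0,255, 0,0,1,0,0,0,255, 0,0,1.3,0,0,0,255, 0,0,1.3,0,0,0,255, 0,0,1.3,0,0,0,255]'|sed -n '2p;4p'
python3 -m crank '[0,0,-2,0,0,0,255, 0,0,-8,0,0,0,255, 0,0,-25,0,0,0,255, 0,0,-60,0,0,0,255, 0,0,-100,0,0,0,255]'|sed -n '2p;4p'
python3 -m crank '[0,40,0,0,0,0,255, 0,80,0,0,0,0,255, 0,120,0,0,0,0,255, 0,160,0,0,0,0,255, 0,200,0,0,0,0,255]'|sed -n 2p
python3 -m crank '[0,40,0,0,0,0,255, 0,80,0,0,0,0,255, 0,110,0,0,0,0,255, 0,120,0,0,0,0,255, 0,120,0,0,0,0,255]'|sed -n 2p
python3 - <<'E'
from h import *
a=robot.camera("scene")["pixels"][145:215,185:290,::-1]; b=robot.camera("top")["pixels"][185:275,215:305,::-1]
cv2.imwrite("pics/f.png",np.hstack([cv2.resize(a,(480,400),interpolation=cv2.INTER_CUBIC),cv2.resize(b,(320,400),interpolation=cv2.INTER_CUBIC)]))
E
python3 fine.py .025
```

```text
position: [0.506, 0.0133, 0.0732]
ft_force: [-4.1, -0.4, 24.5]
position: [0.5039, 0.0139, 0.1698]
ft_force: [0.6, -0.4, -0.3]
position: [0.5053, -0.1879, 0.1706]
position: [0.5056, -0.3094, 0.1702]
rim [0.505  0.0138] 0.1055
hub 84 [0.5052 0.0137 0.048 ]
teal [0.5034 0.0142 0.042 ] [54.  54.2]
[257 233   5  29  61] [258.75 247.9 ] hub [-0.0668 -0.0097] -171.77
[257 233   5  29  61] [258.75 247.9 ] avg [-0.0662 -0.0093] -172.04
 line dir 7.3
```

View pics/f.png

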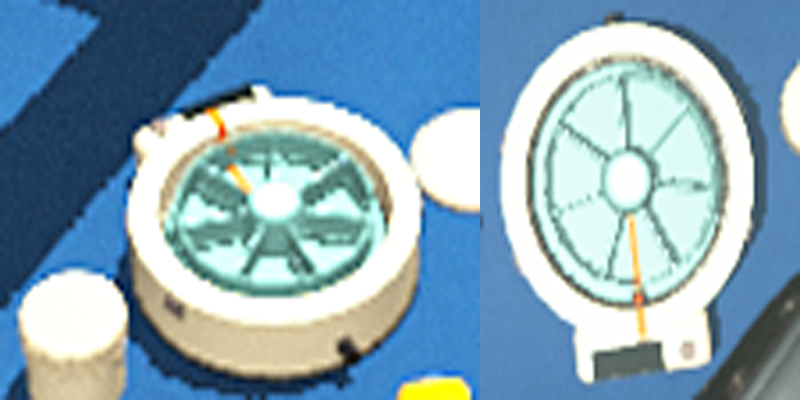

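The carousel sits deep in the well, with the stripe, pin (638,300) and mark in line; the hand is clear and nothing else has moved.

```bash
python3 -c "
from rig import robot
print(robot.hand_in())"
```

```text
the job is handed in; nothing more can be done
None
```

The job is handed in: I turned the carousel until its notch was over the pin and pressed it about 8 mm down to a firm stop (24.5 N). The hand is clear, and the dispenser's surroundings look undisturbed in the last pictures.

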